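# Hold the dye cabinet's door on its hinges for pinning

## Task

The door of the small dye cabinet has been taken off and stands in the pattern rack. Lift it out, carry it upright to the cabinet and bring it up standing open, about square to the cabinet's front, so that the knuckle of each of its two hinges sits between the cabinet's pair of knuckles with the holes in line, ready for the pins. Finish while still holding it there, still and carrying its weight yourself without leaning or resting it on the cabinet, and do not disturb the bottle, jar, thread cones, hammer and pin tray.

Things in the scene. Friction and masses are not known exactly. Their poses are not given: they have to be found in the camera images.
- door: Loose grey steel door 200 wide (x), 20 thick (y), 220 mm tall (z), 0.47 to 0.69 kg, balanced about its middle. Origin: centre of the panel's underside. +x to the hinge edge, +y out of the inner face (black seal line). Starts upright in the rack's middle slot, underside 15 mm and top edge 235 mm above the table; pinch the top edge across its thickness. Outer face: a latch paddle, 6 mm proud.
- door_low (a point): Centre of the hole in the door's lower knuckle: an upright steel barrel, outside 16 mm, hole 10 mm, 24 mm tall. In door axes x +114, y +10, z +55 mm: 14 mm beyond the hinge edge, in the plane of the inner face. Axes as the door's.
- door_high (a point): Centre of the hole in the door's upper knuckle, the same but at door z +165 mm (x +114, y +10). Axes as the door's.
- cabinet: Fixed grey steel cabinet without its door, bottles inside. Origin: on its hinge line (upright axis of its knuckles) at table level; z up. It faces -x; its body fills x 2 to 172, y 14 to 214, z 0 to 262 mm. Door hung open square: door axes parallel to the cabinet's, door origin at x -114, y -10, z +30 mm, clear of the cabinet all round. x is about world +y.
- cab_low (a point): On the hinge line, middle of the lower hinge's gap, cabinet z 85 mm. Above and below the 30 mm gap is a steel knuckle 18 mm tall, outside 16 mm, hole 10 mm; the gap is open from the front (-x), the leaves run back to the side wall. The lower door knuckle belongs here, 3 mm free above and below.
- cab_high (a point): The same for the upper hinge: on the hinge line, middle of its gap, cabinet z 195 mm. The upper door knuckle belongs here.
- rack: Fixed plywood rack: base 180 x 115 x 15 mm, four dividers up to 55 mm above the table, three slots 23 mm wide along its x. The door stands in the middle slot (rack y 0), axes parallel to the rack's. Thin wooden patterns in the outer slots reach 115 mm above the table. Origin: centre of its underside.
- dye_bottle: Loose white plastic bottle, 72 mm across, 190 mm tall, towards the far side of the table; leave it alone. Origin: centre of its underside.
- dye_jar: Loose white jar, 52 mm across, 85 mm tall, before the open cabinet about 13 cm to the inner side of the hinge line; leave it alone. Origin: centre of its underside.
- thread_black: Loose black cone of thread, 68 mm across, 125 mm tall, beside the cabinet's hinge side, about 13 cm from the hinge line; leave it alone. Origin: centre of its underside.
- thread_white: Loose pale cone of thread, 68 mm across, 125 mm tall, straight ahead of the robot and near it; leave it alone. Origin: centre of its underside.
- hammer: Loose hammer about 250 mm long lying on the far part of the table, straight ahead of the robot; leave it alone.
- pin_tray: Loose dark steel tray 110 x 50 x 14 mm with two hinge pins in it, beside the rack; leave it alone. Origin: centre of its underside.
There are look-alikes about, which are no part of the job. Several things have the shape of the door; the one meant has the colours described above.

How it is judged:
By the outcome, as a careful person would: the job done as asked, in the order asked, and still so for the second after the job is handed in, while the arm keeps its last pose, push and grip.
It also fails if it takes over 45 s, if anything falls off the work surface, if the arm or the gripper's body presses on something with over 40 N, if the wrist force passes 120 N, or if a joint passes its speed limit or range.

## Robot

A 6-joint arm with a two-finger parallel gripper is mounted at the origin on the work surface. World frame = base frame: x ahead of the robot, y to its left, z up, the work surface at z = 0. Lengths are in mm, angles in rad, forces in N, time in s.
With the tool pointing down it reaches from about 250 to 850 mm from the base axis. Payload 12.5 kg.
Tool frame: the origin (TCP) lies between the finger pads; the fingertips stand 22 mm ahead of it and the grasp point (between the pads) lies 3 mm ahead of it (tip_reach is the distance from the TCP to the fingertips, in mm); z points along the fingers, y is the direction in which the jaws open and shut (so a half turn about z gives the same grasp; the last joint's range is limited). The gripper opens to 93 mm and grips with 3 to 60 N. Pads are 15 mm wide; open, the fingers measure 128 mm over their backs; the gripper's body (75 mm by 188 mm) begins 65 mm behind the grasp point.
Start: joints at [1.228, 0.351, 1.652, -0, 1.139, -0.085], TCP at [140.193, 531.818, 208.433] pointing down, gripper open.
Joint ranges: [-2.75, 2.75], [-0.79, 2.1], [0.01, 2.65], [-1.57, 4.71], [0.07, 3.14], [-2.87, 2.87]. Speed limits (rad/s): [2.22, 2.22, 2.79, 3.14, 3.14, 3.14].

## Interface

Orientations are given as a unit quaternion [x, y, z, w].
In Python, from workcell import get_state, camera, get_calibration, close_job, tip_reach gives the robot as it stands.
- The arm moves only by the tool carry_out, never from a script. Its argument "steps" is a list of rows, each a list of 5 numbers: the shift along the tool's x, y, z in units of 25 mm (1.0 is 25 mm), then the turn about the tool's z in units of 6 degrees (1.0 is 6 degrees), then the closure, from -1 (fully open) to 1 (shut). A call has 1 to 12 rows; each row is the pose to reach, as a shift and turn from the pose commanded when the call began, along the tool's axes at that moment; what a row does not reach only later rows make up. A row lasts 1/8 s, in which the tool goes at most 62.5 mm and 10.7 degrees, less where a joint would pass 70% of its speed; a pose out of reach is approached as far as the arm can. A call with a gripper value outside its range is refused whole. The fingers move at their own pace and stop on an object; "squeeze" is the grip in N (left out, the last holds). Time passes only in rows, so rows that repeat a pose let the fingers close. It gives the time, the measured TCP pose, the force and the opening at its end, in the units of the state.
- get_state(): the state, without advancing time (a new reading comes with each control period).
- camera(name): name is "scene" or "top" or "wrist"; returns the picture (384x512x3 uint8, red, green, blue); there is no depth.
- get_calibration(name): a dict with "mtx" (3x3 intrinsics, pixels), "k1" (the pictures are not rectified: a ray, as slopes to the right and down, at radius r is drawn at 1 + k1 r^2 times it, then the intrinsics apply), "rvec" (rotation vector, rad) and "tvec" (3), from world to camera coordinates, as OpenCV has them; the wrist camera has in their place "tool_from_camera" (4x4, takes a point from camera to tool coordinates, whose origin is the TCP and whose axes are the flange's). Camera axes: x right, y down, z forward; pixel columns grow to the right and rows downward; lengths in mm; the calibration is good to about 2 mm. A picture is of the moment at which its call begins: read the wrist's pose just before it. get_calibration takes no time and is no camera call.
- close_job(): hands the job in, once; it reports no verdict.
The state is a dict: "time_s": time; "qpos": joint angles; "qd": joint speeds; "joint_torque": joint torques, N m; "ee_pos": TCP position; "orientation": TCP orientation; "force": force on the tool from outside, world axes, zero at the start; "wrist_torque": the same for the moment, N m; "opening": finger opening in mm.
Only numpy, scipy, OpenCV 4.12 (cv2) and the standard library are available. Lean on these libraries where they do the work, as an engineer would, in place of code of your own. Each camera call takes 0.05 s, during which the arm holds its last target. There are 200 camera calls.

## Working session

There is one attempt and no reset: what is moved stays moved. The work goes in short steps, Python scripts to look and compute and a tool call to move; the robot and the scene stay as the last step left them, time stands still between calls to the robot, and variables do not carry over. Pictures are saved under pics/ and viewed, about 8 in all and at most 12, crops included, and the job is handed in when it is done.

Besides the shell and the picture viewer there is one more tool, called after ">>>" by a JSON object that holds its "op" and its "data". carry_out: Moves the arm, as the interface text tells. Its arguments: {"type":"object","properties":{"steps":{"type":"array"},"squeeze":{"type":"number"}},"required":["steps"]}

```bash
ls; mkdir -p pics; python3 - <<'E'
from workcell import *
import cv2,numpy as np
s=get_state();print(s)
for n in("scene","top"):
    im=camera(n);cv2.imwrite(f"pics/{n}0.png",cv2.resize(im[:,:,::-1],None,fx=1.5,fy=1.5,interpolation=cv2.INTER_CUBIC));np.save(n+"0.npy",im)
    c=get_calibration(n);print(c)
print(get_calibration("wrist"))
E
```

```text
pics
{'time_s': 0.0, 'qpos': array([ 1.22840692e+00,  3.51234121e-01,  1.65245533e+00,  5.14606854e-06,
        1.13911380e+00, -8.46375067e-02]), 'qd': array([ 3.07811072e-03, -9.86143747e-06,  1.08916375e-04,  8.99241095e-04,
       -1.28089812e-03,  2.48559912e-04]), 'joint_torque': array([ 2.37279319e-04, -4.97322786e+01, -2.85248959e+01,  6.99158083e-02,
        2.56709527e-02, -1.35892110e-04]), 'ee_pos': array([140.06598259, 531.47636017, 207.89072913]), 'orientation': array([ 1.28520543e-01,  9.91706662e-01, -5.91061208e-04, -1.30543503e-04]), 'force': array([ 0.18561423, -0.53271237,  0.87818369]), 'wrist_torque': array([ 0.0406737 , -0.01213602, -0.00494517]), 'opening': 93.11684162072908}
{'mtx': array([[411.46822977,   0.        , 257.25829143],
       [  0.        , 411.46822977, 193.24293421],
       [  0.        ,   0.        ,   1.        ]]), 'k1': -0.12825507474469341, 'rvec': array([ 2.18594014,  0.73087056, -0.3024668 ]), 'tvec': array([-423.78528853,  -99.52450147, 1468.79617088])}
{'mtx': array([[459.72188343,   0.        , 258.78468143],
       [  0.        , 459.72188343, 190.32765042],
       [  0.        ,   0.        ,   1.        ]]), 'k1': 0.01247821724740218, 'rvec': array([ 2.13382554, -2.16938874,  0.11094644]), 'tvec': array([  10.98814515,  510.46543603, 1512.43367954])}
{'mtx': array([[305.25672396,   0.        , 256.79857779],
       [  0.        , 305.25672396, 194.23474351],
       [  0.        ,   0.        ,   1.        ]]), 'k1': -0.07150348657578352, 'tool_from_camera': array([[ 4.04911013e-04, -9.70610841e-01, -2.40654174e-01,
         6.70355793e+01],
       [ 9.99999917e-01,  3.81023933e-04,  1.45790194e-04,
        -9.17644968e-01],
       [-4.98105428e-05, -2.40654213e-01,  9.70610915e-01,
        -1.77000038e+02],
       [ 0.00000000e+00,  0.00000000e+00,  0.00000000e+00,
         1.00000000e+00]])}
```

View pics/scene0.png

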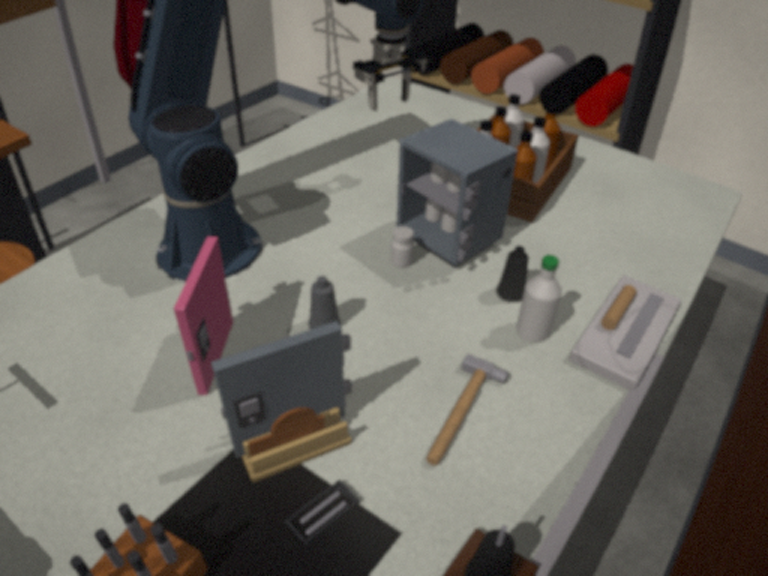

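View pics/top0.png

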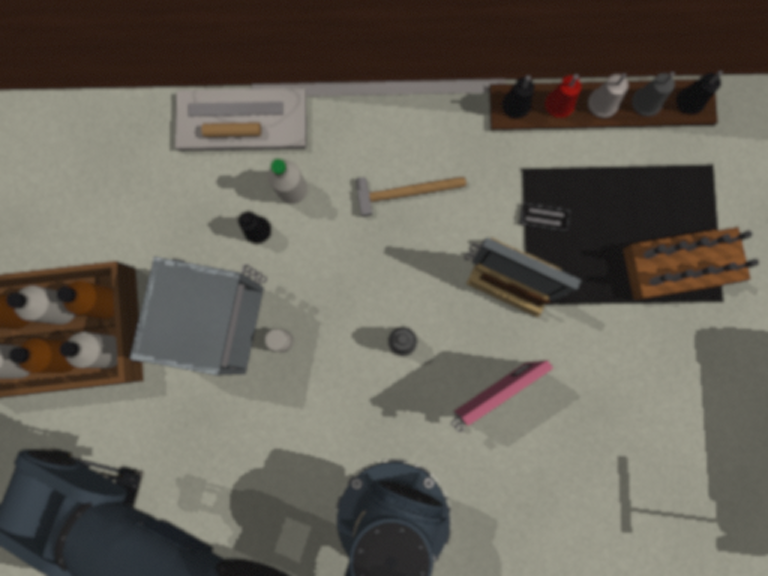

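The scene picture shows the grey door in the rack (about 285,395), with its paddle facing the camera and its knuckles at the right. The cabinet is at (455,190). The pink door is a look-alike. In the top picture the door's top edge runs from about (480,243) to (578,285), and the cabinet's hinge is near (253,272).

```bash
cat > h.py <<'E'
import cv2,numpy as np
from scipy.spatial.transform import Rotation as R
from workcell import *
def undist(c,uv):
    K=np.array(c["mtx"]);d=(np.atleast_2d(uv)-K[:2,2])/[K[0,0],K[1,1]]
    rd=np.linalg.norm(d,axis=1,keepdims=True);r=rd.copy()
    for _ in range(20): r=rd/(1+c["k1"]*r*r)
    return np.c_[d*r/np.maximum(rd,1e-9),np.ones(len(d))]
def cam(n,s=None):
    c=get_calibration(n)
    if n=="wrist":
        T=np.array(c["tool_from_camera"]);Rt=R.from_quat(s["orientation"]).as_matrix()
        return c,Rt@T[:3,:3],Rt@T[:3,3]+s["ee_pos"]
    Rm=cv2.Rodrigues(np.array(c["rvec"]))[0];return c,Rm.T,-Rm.T@np.array(c["tvec"])
def cast(n,uv,z,s=None):
    c,Rw,C=cam(n,s);d=undist(c,uv)@Rw.T
    return C+d*((np.asarray(z)-C[2])/d[:,2])[:,None]
def proj(n,P,s=None):
    c,Rw,C=cam(n,s);p=(np.atleast_2d(P)-C)@Rw;p=p[:,:2]/p[:,2:]
    r2=(p**2).sum(1,keepdims=True);p=p*(1+c["k1"]*r2);K=c["mtx"];return p*[K[0,0],K[1,1]]+[K[0,2],K[1,2]]
E
python3 - <<'E'
from h import *
np.set_printoptions(precision=1,suppress=True)
print(cam("scene")[2],cam("top")[2])
print(cast("top",np.array([[483,240],[578,285],[240,268],[253,272],[265,276],[403,340],[460,420]])/1.5,[235,235,228,228,228,125,235]))
print(cast("scene",np.array([[217,365],[338,326],[400,140],[463,170],[516,155],[455,122],[463,262]])/1.5,[235,235,262,262,262,262,0]))
im=np.load("top0.npy")[:,:,::-1]
a=cv2.resize(im[140:230,290:400],None,fx=7,fy=6,interpolation=cv2.INTER_CUBIC)
b=cv2.resize(im[165:255,80:190],None,fx=7,fy=6,interpolation=cv2.INTER_CUBIC)
sc=np.load("scene0.npy")[:,:,::-1]
o=np.vstack([np.hstack([cv2.resize(a,(400,300)),cv2.resize(b,(400,300))]),np.hstack([cv2.resize(sc[205:325,130:250],(400,300),interpolation=3),cv2.resize(sc[75:185,250:370],(400,300),interpolation=3)])])
cv2.imwrite("pics/crop1.png",o)
E
```

```text
[1020.6 -706.   898.1] [ 325.9  -21.9 1562.5]
[[ 572.  -186.9  235. ]
 [ 480.5 -366.7  235. ]
 [ 526.5  289.6  228. ]
 [ 518.1  264.   228. ]
 [ 509.8  240.3  228. ]
 [ 384.5  -28.   125. ]
 [ 227.5 -132.5  235. ]]
[[ 486.3 -364.8  235. ]
 [ 572.6 -195.7  235. ]
 [ 324.2  316.9  262. ]
 [ 501.   291.4  262. ]
 [ 557.2  421.   262. ]
 [ 371.3  473.1  262. ]
 [ 508.7  330.6    0. ]]
```

View pics/crop1.png

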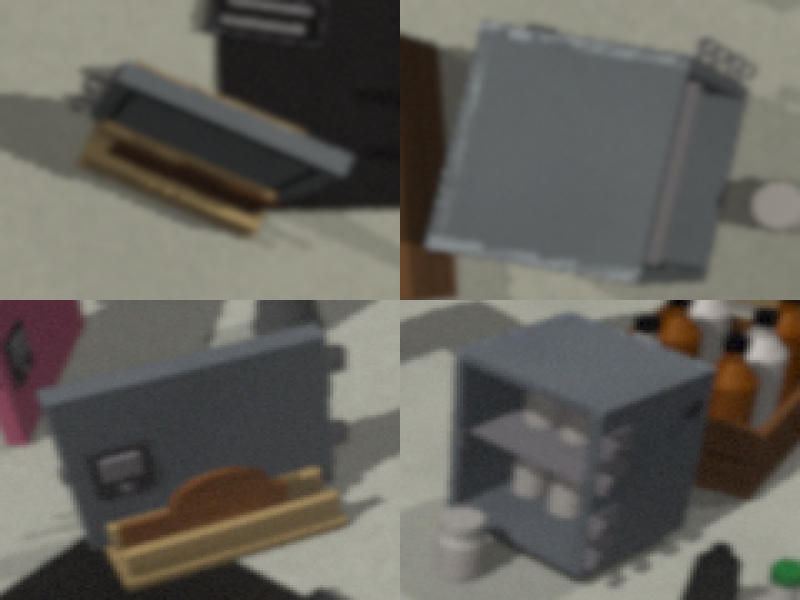

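```bash
python3 - <<'E'
from h import *
np.set_printoptions(precision=1,suppress=True)
D=cast("top",[[324.1,162.5],[386.3,190.1]],235);print("door ends",D,"mid",D.mean(0),np.linalg.norm(D[0]-D[1]),"yaw",np.degrees(np.arctan2(*(D[0]-D[1])[[1,0]])))
Q=cast("top",[[103.4,171.6],[161.1,183],[144.6,249],[87.7,238.5]],262);print(Q)
H=Q[1]  # hinge-side front corner
for a,b in((1,0),(2,3)): print(np.linalg.norm(Q[b]-Q[a]),np.degrees(np.arctan2(*(Q[b]-Q[a])[[1,0]])))
for a,b in((1,2),(0,3)): print(np.linalg.norm(Q[b]-Q[a]),np.degrees(np.arctan2(*(Q[b]-Q[a])[[1,0]]))-90)
print("hinge direct",cast("top",[[165.3,178.5]],228))
c=Q.mean(0);y=np.radians(np.degrees(np.arctan2(*((Q[0]-Q[1])+(Q[3]-Q[2]))[[1,0]])));u=np.array([np.cos(y),np.sin(y)]);v=np.array([-u[1],u[0]])
print("hinge from body",c[:2]-87*u-114*v)
E
```

```text
door ends [[ 564.5 -192.8  235. ]
 [ 480.1 -369.5  235. ]] mid [ 522.3 -281.2  235. ] 195.7751646449847 yaw 64.47667617348539
[[544.8 445.1 262. ]
 [508.8 278.4 262. ]
 [321.9 323.  262. ]
 [354.  484.8 262. ]]
170.5882165814807 77.79323184246952
164.90017240735483 78.7807531641977
192.08085594131597 76.55528842090305
194.88428497418727 78.2526760368053
hinge direct [[526.7 274.  228. ]]
hinge from body [526.3 274.5]
```

```bash
cat >> h.py <<'E'
def yaw(s): x=R.from_quat(s["orientation"]).as_matrix()[:,0];return np.degrees(np.arctan2(x[1],x[0]))
def rows(P,yw,s=None):
    s=s or get_state();A=R.from_quat(s["orientation"]).as_matrix()
    return np.round(np.r_[A.T@(np.array(P)-s["ee_pos"])/25,((yaw(s)-yw+180)%360-180)/6],3)
E
python3 - <<'E'
from h import *
print(yaw(get_state()),rows([140,500,350],165),rows([522,-281,350],64.5))
E
```

```text
165.23155097943948 [-0.318 -1.227 -5.68   0.039] [-23.057 -27.54   -5.656  16.789]
```

>>> {"op": "carry_out", "data": {"steps": [[-0.3,-1.2,-5.6,1,-1],[-0.3,-1.2,-5.6,3,-1],[-0.3,-1.2,-5.6,4,-1],[-12,-14,-5.6,9,-1],[-12,-14,-5.6,9,-1],[-12,-14,-5.6,11,-1],[-12,-14,-5.6,12,-1],[-12,-14,-5.6,13,-1],[-12,-14,-5.6,13,-1],[-12,-14,-5.6,13,-1],[-12,-14,-5.6,13,-1],[-12,-14,-5.6,13,-1]]}}

```text
time_s: 1.6
ee_pos: [340.8, 117.1, 348.3]
orientation: [0.724, 0.69, -0.0, -0.0]
force: [-0.1, 0.3, 0.0]
opening: 93.1
```

```bash
python3 - <<'E'
from h import *
s=get_state();print(s["time_s"],s["ee_pos"],yaw(s),s["qpos"],rows([522,-281,350],64.5))
E
```

```text
1.6 [340.82698244 117.09008108 348.2769932 ] 87.18744747087696 [ 2.01300287e-01 -1.43082475e-01  1.86228448e+00  2.79608972e-04
  1.42283246e+00  2.50347268e-01] [-15.549   8.02   -0.075   3.781]
```

>>> {"op": "carry_out", "data": {"steps": [[-15.5,8,0,3.8,-1],[-15.5,8,0,3.8,-1],[-15.5,8,0,3.8,-1],[-15.5,8,0,3.8,-1],[-15.5,8,0,3.8,-1],[-15.5,8,0,3.8,-1],[-15.5,8,0,3.8,-1],[-15.5,8,0,3.8,-1],[-15.5,8,0,3.8,-1],[-15.5,8,0,3.8,-1]]}}

```text
time_s: 2.85
ee_pos: [522.3, -278.0, 349.0]
orientation: [0.845, 0.534, 0.0, 0.0]
force: [0.3, -0.6, -0.3]
opening: 93.0
```

```bash
python3 - <<'E'
from h import *
s=get_state();im=camera("wrist");np.save("w1.npy",im)
print(s["time_s"],s["ee_pos"],yaw(s))
cv2.imwrite("pics/w1.png",cv2.resize(im[:,:,::-1],None,fx=1.5,fy=1.5,interpolation=3))
E
```

```text
2.85 [ 522.32069438 -277.95496622  349.01623529] 64.55797881427343
```

View pics/w1.png

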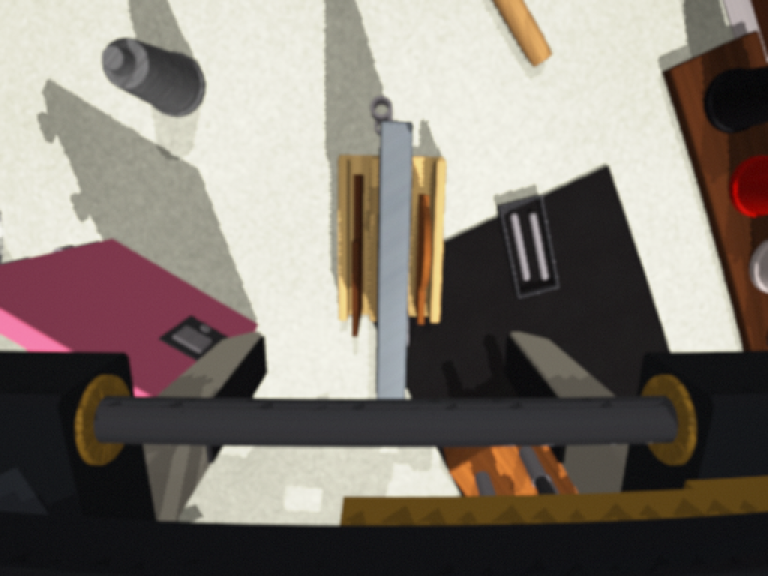

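The wrist picture shows the door's top strip from (383–411,122) down to (378–405,398), and the knuckle ring at (381,108).

```bash
python3 - <<'E'
from h import *
np.set_printoptions(precision=1,suppress=True)
s=get_state();im=np.load("w1.npy").astype(int)
E=[]
for r in range(90,260,10):
    g=im[r,235:290].astype(int); m=(g[:,2]-g[:,0]>12)&(g[:,2]>100)
    x=np.where(m)[0]
    if len(x)>8:E.append([235+x.min()-.5,235+x.max()+.5,r])
E=np.array(E);print(E[::4])
A=cast("wrist",E[:,[0,2]],235,s);B=cast("wrist",E[:,[1,2]],235,s);M=(A+B)/2
print("width",np.linalg.norm(A-B,axis=1))
d=np.polyfit(M[:,1],M[:,0],1);print("yaw",np.degrees(np.arctan2(1,d[0])))
col=im[60:110,264];print(np.where((col[:,2]-col[:,0]>12)&(col[:,2]>100))[0][:3]+60)
edge=cast("wrist",[[264.7,81]],235,s)[0];yw=np.radians(64.5);u=np.array([np.cos(yw),np.sin(yw)])
a=np.arctan2(1,d[0]);u=np.array([np.cos(a),np.sin(a)])
print("edge",edge,"centre from edge",edge[:2]-100*u,"M mean",M.mean(0))
k=cast("wrist",[[254,72]],192,s)[0][:2];v=np.array([-u[1],u[0]]);print("knuckle",k,"centre from knuckle",k-114*u-10*v)
c=edge[:2]-100*u;t=(c-M.mean(0)[:2])@u;c2=M.mean(0)[:2]+t*u;print(c2)
print(rows([*c2,350],np.degrees(a)))
E
```

```text
[[254.5 273.5  90. ]
 [253.5 272.5 130. ]
 [253.5 270.5 170. ]
 [252.5 270.5 210. ]
 [251.5 269.5 250. ]]
width [17.4 17.5 16.6 16.7 17.8 17.  17.1 17.2 16.4 16.5 16.6 16.8 17.9 17.1
 17.2 17.4 18.6]
yaw 63.55261569931106
[82 83 84]
edge [ 570.8 -191.7  235. ] centre from edge [ 526.3 -281.2] M mean [ 533.1 -266.3  235. ]
knuckle [ 567.8 -174.7] centre from knuckle [ 526.  -281.2]
[ 525.8 -281. ]
[-0.   0.2 -0.   0.2]
```

>>> {"op": "carry_out", "data": {"steps": [[-0.05,0.18,0,0.16,-1],[-0.05,0.18,2.2,0.16,-1],[-0.05,0.18,4.2,0.16,-1],[-0.05,0.18,5.2,0.16,-1],[-0.05,0.18,5.2,0.16,-1],[-0.05,0.18,5.2,0.16,1],[-0.05,0.18,5.2,0.16,1],[-0.05,0.18,5.2,0.16,1],[-0.05,0.18,5.2,0.16,1],[-0.05,0.18,5.2,0.16,1],[-0.05,0.18,5.2,0.16,1]], "squeeze": 45}}

```text
time_s: 4.28
ee_pos: [525.6, -282.9, 218.5]
orientation: [0.85, 0.526, 0.0, -0.0]
force: [-0.8, 0.0, -0.5]
opening: 37.6
```

```bash
python3 - <<'E'
from h import *
s=get_state();print(s)
print(yaw(s))
E
```

```text
{'time_s': 4.275, 'qpos': array([-5.71703386e-01,  4.26464877e-01,  1.51402773e+00,  2.41185162e-05,
        1.20109418e+00, -1.08645889e-01]), 'qd': array([0.00015373, 0.00073446, 0.00078944, 0.00103376, 0.00023315,
       0.00098215]), 'joint_torque': array([ 1.42171506e-03, -5.50680757e+01, -2.95354217e+01,  7.13771302e-02,
        2.51384173e-02,  4.00804820e-04]), 'ee_pos': array([ 525.62255635, -282.87179653,  218.45592031]), 'orientation': array([ 8.50497943e-01,  5.25978373e-01,  1.14117726e-05, -2.19476781e-06]), 'force': array([-0.83566452,  0.04369779, -0.49739559]), 'wrist_torque': array([-0.07247069,  0.05819737,  0.00960675]), 'opening': 37.562291365592195}
63.46826044352164
```

>>> {"op": "carry_out", "data": {"steps": [[0,0,0,0,1],[0,0,0,0,1],[0,0,0,0,1],[0,0,0,0,1],[0,0,0,0,1]]}}

```text
time_s: 4.9
ee_pos: [525.6, -282.9, 218.4]
orientation: [0.85, 0.526, -0.0, -0.0]
force: [-0.2, 0.2, -0.3]
opening: 19.0
```

>>> {"op": "carry_out", "data": {"steps": [[0,0,-0.2,0,1],[0,0,-0.5,0,1],[0,0,-0.8,0,1],[0,0,-0.8,0,1],[0,0,-0.8,0,1]]}}

```text
time_s: 5.52
ee_pos: [525.5, -282.8, 238.3]
orientation: [0.85, 0.526, -0.0, -0.0]
force: [0.4, -0.7, -5.8]
opening: 19.5
```

```bash
python3 - <<'E'
from h import *
print(rows([504,121,333],78))
E
```

```text
[14.068 -7.985 -3.786 -2.421]
```

>>> {"op": "carry_out", "data": {"steps": [[0,0,-0.6,0,1],[0,0,-1.7,0,1],[0,0,-2.9,0,1],[0,0,-3.8,0,1],[0.4,-0.2,-4.2,0,1],[1.4,-0.8,-4.2,-0.2,1],[2.8,-1.6,-4.2,-0.4,1],[4.2,-2.4,-4.2,-0.6,1],[5.6,-3.2,-4.2,-0.9,1],[7,-4,-4.2,-1.2,1],[8.4,-4.8,-4.2,-1.5,1],[9.6,-5.4,-4.2,-1.8,1]]}}

```text
time_s: 7.02
ee_pos: [511.2, -5.8, 343.4]
orientation: [0.797, 0.604, -0.0, -0.0]
force: [0.4, -0.6, -4.8]
opening: 19.2
```

```bash
python3 - <<'E'
from h import *
s=get_state();print(s["ee_pos"],yaw(s),s["force"],rows([504,121,333],78))
E
```

```text
[511.2490329   -5.78300561 343.39223738] 74.36479705202156 [ 0.3701905  -0.59704163 -4.76108348] [ 4.805 -1.646  0.418 -0.606]
```

>>> {"op": "carry_out", "data": {"steps": [[1.2,-0.4,0.1,-0.2,1],[2.4,-0.8,0.2,-0.4,1],[3.4,-1.2,0.3,-0.6,1],[4.2,-1.5,0.4,-0.6,1],[4.7,-1.6,0.4,-0.6,1],[4.8,-1.65,0.4,-0.6,1],[4.8,-1.65,0.4,-0.6,1],[4.8,-1.65,0.4,-0.6,1]]}}

```text
time_s: 8.02
ee_pos: [504.9, 118.3, 333.5]
orientation: [0.778, 0.628, -0.0, 0.0]
force: [-0.3, -0.4, -5.7]
opening: 19.0
```

```bash
python3 - <<'E'
from h import *
s=get_state();im=camera("wrist");np.save("w2.npy",im)
print(s["time_s"],s["ee_pos"],yaw(s),s["force"])
cv2.imwrite("pics/w2.png",np.hstack([cv2.resize(im[0:240,110:370,::-1],None,fx=2.4,fy=2.4,interpolation=3)]))
E
```

```text
8.025 [504.92009109 118.27230079 333.48055736] 77.82775266478369 [-0.26601634 -0.39340088 -5.70193111]
```

View pics/w2.png

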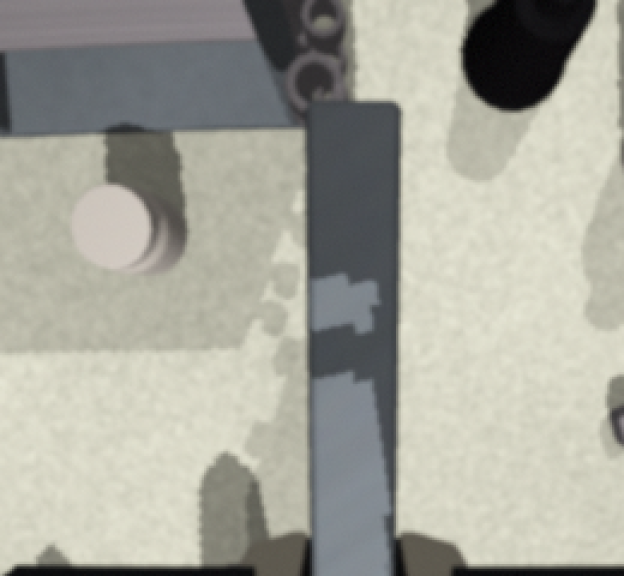

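The door's upper knuckle ring is at crop (315,80), the cabinet's top ring at crop (322,15). Next I cast rays at their heights.

```bash
python3 - <<'E'
from h import *
np.set_printoptions(precision=1,suppress=True)
s=get_state();yw=np.radians(yaw(s));u=np.array([np.cos(yw),np.sin(yw),0]);v=np.array([-u[1],u[0],0])
f=lambda x,y:[x/2.4+110,y/2.4]
zd=s["ee_pos"][2]-203.4+177
k=cast("wrist",[f(315,80)],zd,s)[0];c=cast("wrist",[f(322,15)],228,s)[0]
print("zd",zd,"door kn",k,"in tool",(k-s["ee_pos"])@u,(k-s["ee_pos"])@v,"cab",c,"diff u,v",(c-k)@u,(c-k)@v)
zt=zd-177+220
for y in(120,250,400,520):
    # strip edges
    a=cast("wrist",[f(309+ (y-120)*.008,y),f(399-(y-120)*.008,y)],zt,s);print((a-s["ee_pos"])@u,(a-s["ee_pos"])@v)
print("edge",(cast("wrist",[f(350,102)],zt,s)-s["ee_pos"])@u)
im=np.load("w2.npy")
cv2.imwrite("pics/w2b.png",cv2.resize(im[0:75,195:295,::-1],None,fx=8,fy=8,interpolation=cv2.INTER_CUBIC))
t=camera("top");np.save("t2.npy",t)
E
```

```text
zd 307.0698429326229 door kn [519.4 235.3 307.1] in tool 117.47352603054205 10.480146116964127 cab [527.3 276.8 228. ] diff u,v 42.17720736880255 1.0841783962454894
[98.7 98.7] [ 9.8 -8.7]
[72.7 72.7] [ 9.8 -8.8]
[40.6 40.6] [ 9.9 -9. ]
[12.8 12.8] [10.1 -9.2]
edge [102.2]
```

View pics/w2b.png

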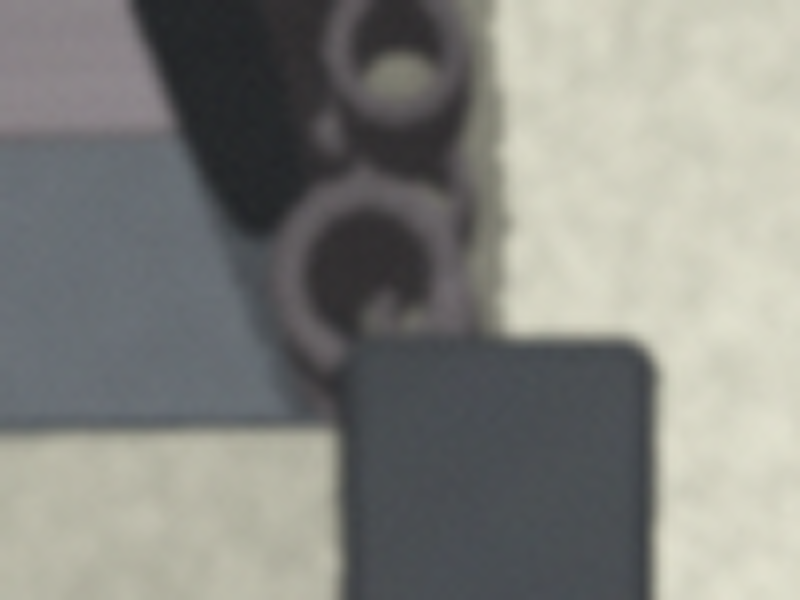

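```bash
cat > m.py <<'E'
from h import *
np.set_printoptions(precision=1,suppress=True)
def diff(s,pd,pc,back=0):
    yw=np.radians(yaw(s));u=np.array([np.cos(yw),np.sin(yw),0]);v=np.array([-u[1],u[0],0])
    zd=s["ee_pos"][2]-203.4+177
    k=cast("wrist",[pd],zd,s)[0];c=cast("wrist",[pc],228,s)[0]
    print("door",(k-s["ee_pos"])@u,(k-s["ee_pos"])@v,"cab",c,"diff u,v",(c-k)@u,(c-k)@v,"dz to final",zd-207)
E
python3 - <<'E'
from m import *
s=get_state()
diff(s,[240.6,34],[244.2,5.8]);print(s["ee_pos"])
t=np.load("t2.npy")
sc=camera("scene");np.save("s2.npy",sc)
a=t[140:240,120:270,::-1];b=sc[50:230,170:390,::-1]
cv2.imwrite("pics/ts2.png",np.hstack([cv2.resize(b,(800,600),interpolation=3)]))
E
```

```text
door 117.08457938442645 10.886663298246239 cab [527.3 277.2 228. ] diff u,v 42.923047998351954 0.6507417396533626 dz to final 100.04751202743626
[504.9 118.4 333.4]
```

View pics/ts2.png

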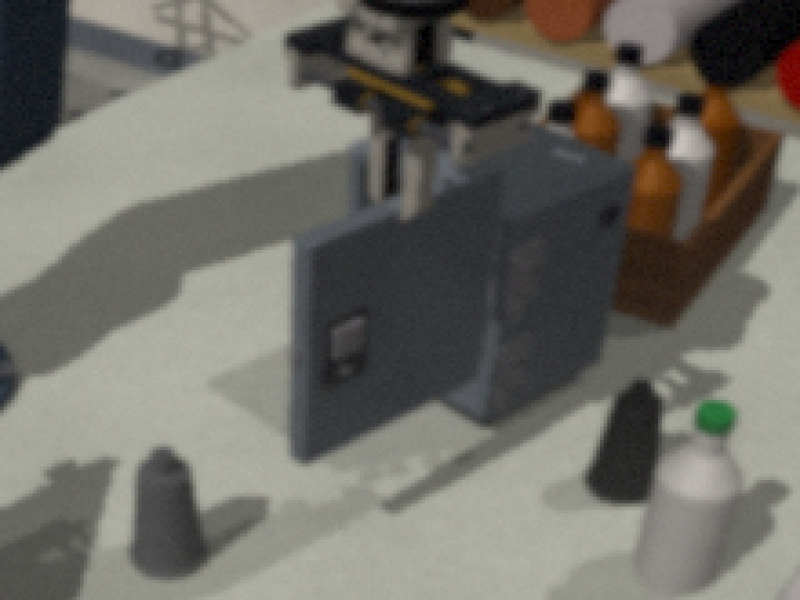

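The scene view shows the door held upright and clear. The latch-edge corners are at crop (293,240) at the top and (292,460) at the bottom, and the hinge-side top corner is near (500,170). I'll check the tilt against a prediction.

```bash
python3 - <<'E'
from m import *
s=get_state();yw=np.radians(yaw(s));u=np.array([np.cos(yw),np.sin(yw),0]);v=np.array([-u[1],u[0],0])
o=s["ee_pos"]+2*u+.5*v-[0,0,203.4]
P=[o-100*u-10*v+[0,0,220],o-100*u-10*v,o+100*u-10*v+[0,0,220],o+100*u-10*v]
q=proj("scene",P);print((q-[170,50])/[.275,.3])
E
```

```text
[[308.5 246.4]
 [303.1 466.6]
 [504.4 167.6]
 [478.5 377.6]]
```

```bash
cat >> m.py <<'E'
def tilt(sc,s,cols=None):
    g=cv2.cvtColor(sc,cv2.COLOR_RGB2GRAY).astype(float)
    yw=np.radians(yaw(s));u=np.array([np.cos(yw),np.sin(yw),0]);v=np.array([-u[1],u[0],0])
    o=s["ee_pos"]+2*u+.5*v-[0,0,203.4]
    out=[]
    for t in np.arange(-94,40,4.):
        p=o+t*u-10*v;q,qz=proj("scene",[p,p+[0,0,10]])
        c=q[0];y0=int(round(q[1]));yy=np.arange(y0-6,y0+7)
        # sample column with linear interpolation
        x=int(c);w=c-x;col=g[yy,x]*(1-w)+g[yy,x+1]*w
        d=np.diff(col);d[d<0]=0;i=d.argmax()
        if d[i]<8: continue
        k=slice(max(i-2,0),i+3);e=(d[k]*(yy[:-1][k]+.5)).sum()/d[k].sum()
        out.append([t,-(e-q[1])*10/(q[1]-qz[1])])
    out=np.array(out);return out
E
python3 - <<'E'
from m import *
s=get_state();o=tilt(np.load("s2.npy"),s);print(o.T)
p=np.polyfit(o[:,0],o[:,1],1);print(p,"deg",np.degrees(p[0]))
E
```

```text
[[-94.  -90.  -86.  -82.  -78.  -74.  -70.  -66.  -62.  -58.  -54.  -50.
  -46.  -42.  -38.  -34.  -30.  -26.  -22.  -18.  -14.  -10.   -6.   -2.
    2.    6.   10.   14.   18.   22.   26.   30.   34.   38. ]
 [  3.1   2.    2.5   3.    3.6   3.4   3.7   2.8   2.2   2.7   2.6   2.5
    3.3   3.9   4.3   3.8   3.3   3.2   3.2   2.7   2.3   3.4   2.6   3.2
    3.7   3.    3.7   3.3   2.6   2.4   2.7   2.2   3.3   2.2]]
[-0.  3.] deg -0.061447702771143704
```

>>> {"op": "carry_out", "data": {"steps": [[0.3,-0.03,0.4,0,1],[0.6,-0.03,1.1,0,1],[0.72,-0.03,1.9,0,1],[0.72,-0.03,2.7,0,1],[0.72,-0.03,3.4,0,1],[0.72,-0.03,3.8,0,1],[0.72,-0.03,4.0,0,1],[0.72,-0.03,4.0,0,1],[0.72,-0.03,4.0,0,1]]}}

```text
time_s: 9.3
ee_pos: [508.2, 136.7, 234.0]
orientation: [0.778, 0.628, 0.0, 0.0]
force: [0.1, 0.2, -4.2]
opening: 19.8
```

```bash
python3 - <<'E'
from m import *
s=get_state();im=camera("wrist");np.save("w3.npy",im)
print(s["time_s"],s["ee_pos"],yaw(s),s["force"])
cv2.imwrite("pics/w3.png",cv2.resize(im[0:75,195:295,::-1],None,fx=8,fy=8,interpolation=cv2.INTER_CUBIC))
E
```

```text
9.3 [508.2 136.7 234. ] 77.8678846949715 [ 0.1  0.2 -4.2]
```

View pics/w3.png

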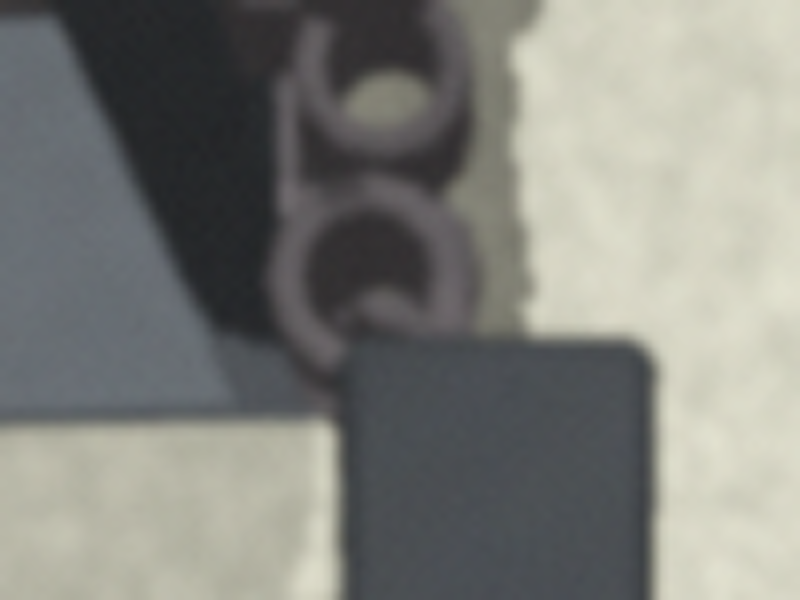

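The ring is too small for the top knuckle and fits the upper hinge's lower knuckle, whose top is at z 180. I cast it at that height.

```bash
sed -i 's/def diff(s,pd,pc,back=0)/def diff(s,pd,pc,zc=228)/; s/\[pc\],228,s/[pc],zc,s/' m.py; python3 - <<'E'
from m import *
s=get_state()
diff(s,[240.7,33.8],[242.2,8.3],180)
diff(s,[240.7,33.8],[242.2,8.3],228)
E
```

```text
door 117.22766248590614 10.803543716262753 cab [527.1 276.9 180. ] diff u,v 23.918281583020114 0.1506551577353985 dz to final 0.5393017978612136
door 117.22766248590614 10.803543716262753 cab [525.8 261.1 228. ] diff u,v 8.139108843135878 -1.9044331023600987 dz to final 0.5393017978612136
```

>>> {"op": "carry_out", "data": {"steps": [[0.1,0,0.02,0,1],[0.25,0,0.02,0,1],[0.4,-0.005,0.02,0,1],[0.5,-0.005,0.02,0,1],[0.55,-0.005,0.02,0,1],[0.55,-0.005,0.02,0,1]]}}

```text
time_s: 10.1
ee_pos: [510.7, 150.1, 232.9]
orientation: [0.778, 0.628, 0.0, 0.0]
force: [-0.3, -0.1, -4.9]
opening: 19.3
```

```bash
python3 - <<'E'
from m import *
s=get_state();im=camera("wrist");np.save("w4.npy",im);sc=camera("scene");np.save("s4.npy",sc)
print(s["time_s"],s["ee_pos"],yaw(s),s["force"],s["wrist_torque"])
a=cv2.resize(im[0:75,195:295,::-1],(800,600),interpolation=3)
b=cv2.resize(sc[85:160,270:345,::-1],(600,600),interpolation=3)
cv2.imwrite("pics/w4.png",np.hstack([cv2.resize(a,(400,300)),cv2.resize(b[:, :],(400,300))]))
cv2.imwrite("pics/w4.png",np.vstack([a[:300,100:700],b[150:450]]))
o=tilt(sc,s);p=np.polyfit(o[:,0],o[:,1],1);print(p)
E
```

```text
10.1 [510.7 150.1 232.9] 77.87679456950751 [-0.3 -0.1 -4.9] [-0.1  0.1  0. ]
[ -0.1 -20. ]
```

View pics/w4.png

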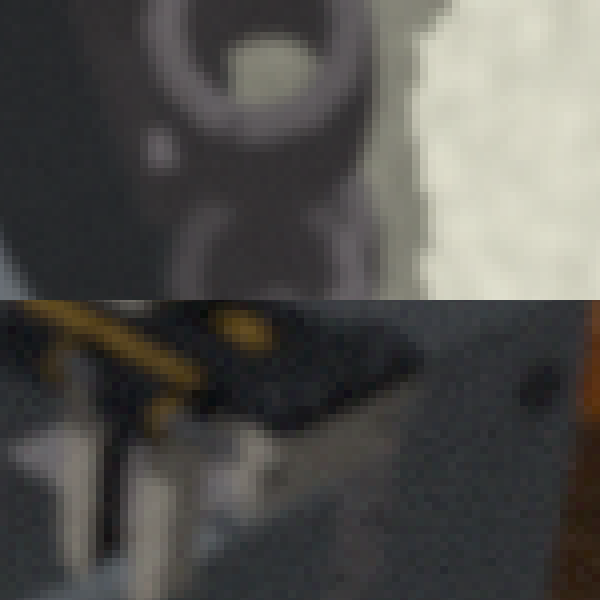

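```bash
python3 - <<'E'
from m import *
s=get_state()
diff(s,[240.7,33.8],[239.7,3.3],228)
E
```

```text
door 117.2054166047032 10.823939168341145 cab [527.5 276.9 228. ] diff u,v 10.407152873301664 -0.6159151592179235 dz to final -0.4580990445729469
```

>>> {"op": "carry_out", "data": {"steps": [[0.08,0.01,-0.01,0,1],[0.18,0.01,-0.016,0,1],[0.28,0.01,-0.016,0,1],[0.36,0.01,-0.016,0,1],[0.41,0.01,-0.016,0,1],[0.415,0.01,-0.016,0,1],[0.415,0.01,-0.016,0,1],[0.415,0.01,-0.016,0,1]]}}

```text
time_s: 11.2
ee_pos: [513.1, 160.1, 233.4]
orientation: [0.778, 0.628, 0.0, 0.0]
force: [-0.1, -0.3, -5.6]
opening: 19.3
```

```bash
python3 - <<'E'
from m import *
s=get_state();im=camera("wrist");np.save("w5.npy",im);sc=camera("scene");np.save("s5.npy",sc)
s2=get_state()
print(s["time_s"],s["ee_pos"],yaw(s),s["force"],s2["force"],s2["wrist_torque"],s2["qd"])
a=cv2.resize(im[0:75,195:295,::-1],(800,600),interpolation=3)
b=cv2.resize(sc[100:175,285:345,::-1],(600,750),interpolation=3)
cv2.imwrite("pics/w5.png",np.hstack([a[:600,150:600],cv2.convertScaleAbs(cv2.resize(b,(350,600)),alpha=1.8)]))
E
```

```text
11.2 [513.1 160.1 233.4] 77.86510428259103 [-0.1 -0.3 -5.6] [-0.2  0.8 -4.6] [-0.1  0.1  0. ] [ 0. -0.  0.  0.  0. -0.]
```

View pics/w5.png

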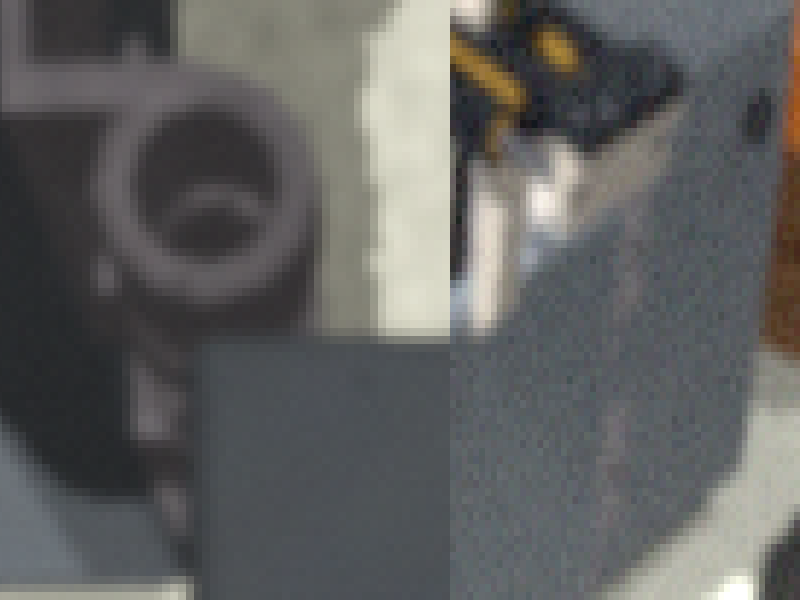

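```bash
python3 - <<'E'
from m import *
s=get_state();print(s["ee_pos"])
diff(s,[240.7,33.8],[239.1,22.2],228)
for px in([240.6,34.0],[240.9,33.5]): diff(s,px,[239.1,22.2],228)
# predicted cab ring circle at z228, and door hole rim at z207, for coaxial case
k=cast("wrist",[[240.7,33.8]],s["ee_pos"][2]-26.4,s)[0]
t=np.linspace(0,2*np.pi,60)
for r in(8,5):
    c=np.c_[k[0]+r*np.cos(t),k[1]+r*np.sin(t),np.full(60,228)];p=(proj("wrist",c,s)-[195,0]+.5)*8-.5-[150,0];print(r,p.min(0),p.max(0))
E
```

```text
[513.1 160.1 233.3]
door 117.2067129178775 10.82483135178858 cab [527.5 277.6 228. ] diff u,v 0.71586472732321 -0.18957905847392087 dz to final -0.053985582253773146
door 117.08943774339747 10.887667111982053 cab [527.5 277.6 228. ] diff u,v 0.8331399018032386 -0.25241481866739546 dz to final -0.053985582253773146
door 117.38249042172237 10.699656918659473 cab [527.5 277.6 228. ] diff u,v 0.5400872234783429 -0.06440462534481459 dz to final -0.053985582253773146
8 [87.9 69.3] [319.6 313.7]
5 [131.3 115.4] [276.1 268.3]
```

```bash
python3 - <<'E'
from m import *
s=get_state()
def pro(f,zc,name):
    g=cv2.cvtColor(np.load(f),cv2.COLOR_RGB2GRAY).astype(float)
    k=cast("wrist",[[240.7,33.8]],s["ee_pos"][2]-26.4,s)[0]
    t=np.linspace(0,2*np.pi,90)
    for r in(8,5):
        p=proj("wrist",np.c_[k[0]+r*np.cos(t),k[1]+r*np.sin(t),np.full(90,zc)],s);print(name,r,"pred",p.min(0),p.max(0),"c",(p.min(0)+p.max(0))/2)
    c=p.min(0)/2+p.max(0)/2;x,y=c.round().astype(int)
    print(" col",x,g[max(y-18,0):y+20,x-1:x+2].mean(1).round().astype(int),"from",max(y-18,0))
    print(" row",y,g[y-1:y+2,x-18:x+19].mean(0).round().astype(int),"from",x-18)
pro("w5.npy",228,"cab");pro("w3.npy",s["ee_pos"][2]-26.4,"door(w3)");pro("w2.npy",s["ee_pos"][2]-26.4,"door(w2)")
E
```

```text
cab 8 pred [224.3   8.2] [253.3  38.8] c [238.8  23.5]
cab 5 pred [229.7  14. ] [247.8  33.1] c [238.8  23.5]
 col 239 [128 121 110 101  99  96  88  72  57  50  50  49  51  51  50  51  58  74
  82  74  61  52  51  49  50  57  70  89  95  93  88  75  59  52  51  54
  60  66] from 6
 row 24 [ 53  52  53  59  74  89  98 101  95  76  61  53  53  54  59  64  70  76
  76  78  75  74  77  78  73  64  63  75  87  94  93  89  97 117 132 134
 134] from 221
door(w3) 8 pred [227.8  20.1] [253.6  47.4] c [240.7  33.7]
door(w3) 5 pred [232.6  25.3] [248.8  42.3] c [240.7  33.8]
 col 241 [100  91  81  66  58  67  83  89  88  80  65  53  49  49  50  48  49  49
  49  57  75  88  88  79  66  59  64  70  73  73  74  75  74  73  74  75
  76  76] from 16
 row 34 [ 41  40  40  39  47  65  85  96  96  85  65  52  50  49  50  49  48  50
  52  54  54  54  51  51  54  67  85  97  99  96  90  92 107 122 127 128
 128] from 223
door(w2) 8 pred [227.8  20.1] [253.6  47.4] c [240.7  33.7]
door(w2) 5 pred [232.6  25.3] [248.8  42.3] c [240.7  33.8]
 col 241 [49 49 49 54 63 78 90 94 91 80 64 53 49 49 49 48 48 49 48 51 57 67 78 85
 85 80 73 70 72 74 74 73 74 74 74 74 74 75] from 16
 row 34 [102  89  81  79  79  80  87  94  96  84  64  51  49  50  49  49  48  49
  49  50  51  51  51  50  55  66  85  98 101 101 108 119 126 128 145 177
 198] from 223
```

>>> {"op": "carry_out", "data": {"steps": [[0.034,0.008,0,0,1],[0.034,0.008,0,0,1],[0.034,0.008,0,0,1],[0.034,0.008,0,0,1]]}}

```text
time_s: 11.8
ee_pos: [513.5, 160.9, 233.3]
orientation: [0.778, 0.628, -0.0, -0.0]
force: [-0.7, 0.0, -5.1]
opening: 19.1
```

```bash
python3 - <<'E'
from m import *
s=get_state();im=camera("wrist");sc=camera("scene")
print(s["time_s"],s["ee_pos"],s["force"],s["wrist_torque"],s["opening"])
g=cv2.cvtColor(im,cv2.COLOR_RGB2GRAY).astype(float)
print(g[6:44,238:241].mean(1).round().astype(int));print(g[22:25,221:258].mean(0).round().astype(int))
# cabinet yaw from roof corners / undisturbed items: scene change check
d=cv2.absdiff(np.load("s5.npy"),sc).max(2);print("changed px",(d>40).sum())
t=camera("top");d=cv2.absdiff(np.load("top0.npy"),t).max(2)
d0=np.load("scene0.npy")
o=np.hstack([cv2.resize(t[:, :,::-1],(400,300)),cv2.resize(sc[:,:,::-1],(400,300))])
z=cv2.resize(cv2.convertScaleAbs(sc[95:165,290:350,::-1],alpha=2),(400,300),interpolation=3)
w=cv2.resize(im[:,:,::-1],(400,300));cv2.imwrite("pics/fin.png",np.vstack([o,np.hstack([w,z])]))
E
```

```text
11.8 [513.5 160.9 233.3] [-0.7  0.  -5.1] [-0.1  0.1 -0. ] 19.1323508803586
[129 132 133 125 111 102  98  95  83  67  54  49  50  51  51  50  50  53
  64  74  67  56  52  50  50  50  52  59  79  94  96  92  84  69  57  55
  60  66]
[ 51  49  50  59  77  92  99 101  90  69  55  53  53  52  52  54  55  54
  56  57  56  55  54  52  52  54  63  79  90  95  97 102 116 128 134 134
 134]
changed px 0
```

View pics/fin.png

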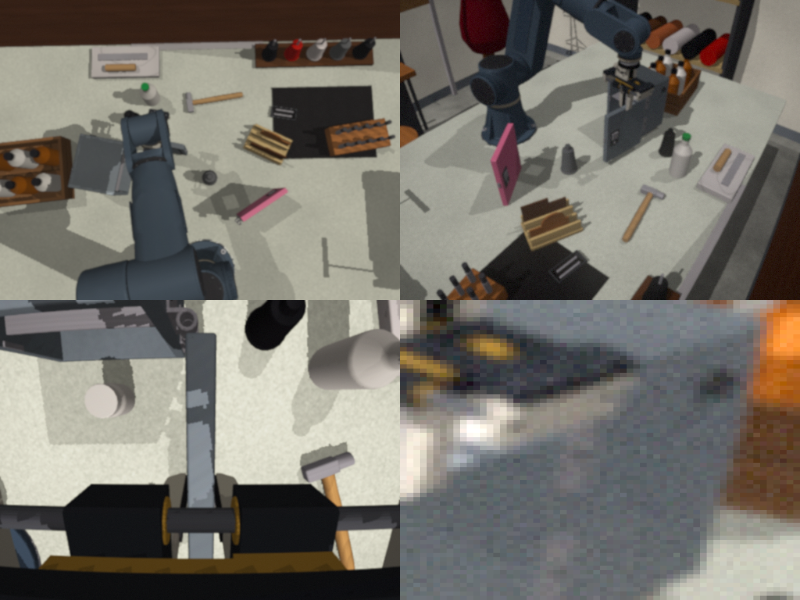

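```bash
python3 -c "
from workcell import *
s=get_state();print(s['force'],s['qd']);print(close_job())"
```

```text
[ 0.00763704 -0.10903481 -5.23931093] [-0.00033471  0.0004402  -0.00015501  0.00128831 -0.00026636 -0.00036341]
the job is handed in; nothing more can be done
None
```

I lifted the grey door out of the rack, carried it upright to the cabinet and brought it in from the front. It was standing open with its knuckles in the hinge gaps, and I handed the job in at about 12 s while still holding it.

**Hole alignment:** The last wrist picture put the cabinet's upper hole within about 0.5 mm of the door's upper hole. I did not see the lower hinge's holes directly. I relied on the door being plumb: the scene camera showed its bottom edge level to within 0.1°, before it went in.

**Height:** By the arm's own readings the door was within 0.1 mm of the hanging height. The scene camera had put the door about 3 mm higher than the arm did, checked before it went in. I took that as calibration error and went by the arm, but did not settle it independently. The gap is only 3 mm each side.

**Squareness:** The door was at about 77.9°, against about 78° measured for the cabinet.

**Holding:** The wrist force was only the door's weight, about 5.2 N, with side force at most 0.7 N and no sign of contact. The arm was still.

**Other things:** The jar, bottle, cones, hammer and pin tray looked undisturbed in the last pictures. I checked these by eye only.

One automatic check failed: the level check on the scene picture during the approach gave a meaningless value (−20 mm), so I ignored it.

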